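# Raise the turned blank by two turns of the lift crank

## Task

Two carving lifts stand on the bench. Raise the round turned blank by turning the crank of its lift exactly two full turns clockwise as seen from above, so that the knob comes back to where it started, then let go. Do not turn the crank of the other lift, the one that holds the flat carved panel.

Things in the scene. Friction and masses are not known exactly. Their poses are not given: they have to be found in the camera images.
- crank_grip (a point): Centre of the wooden crank knob of the lift that holds the round, waisted vase-like blank (90 mm across, 78 mm tall). Upright cylinder, 26 mm diameter, 50 mm tall, centre 197 mm above the bench. It spins freely on its pin, so one grasp can carry it round, 55 mm from the crank axis. The crank arm under it has its top at 168 mm; on both lifts only the knobs stand higher.
- crank_hub (a point): Point on the vertical axis of that crank, level with the knob's centre (197 mm above the bench), over a grey column 75 mm square. Its x axis points towards the blank, which stands on a platform 135 mm from the axis. The lift is bolted down.
- crank (a joint): Angle of that crank in rad, growing clockwise as seen from above; one turn is 6.283 and raises the blank 5 mm. At 0 the arm points along the lift's x axis, towards the blank. It starts between -1.5 and 1.5, has no stop within four turns either way, needs 2 to 4 N at the knob and stays where it is left.
- other_crank_grip (a point): The same point on the knob of the other lift, alike in all but its workpiece: a flat rectangular carved panel (115 x 90 x 22 mm). Leave this crank alone.

How it is judged:
By the outcome, as a careful person would: the job done as asked, in the order asked, and still so for the second after the job is handed in, with the robot touching nothing.
It also fails if it takes over 64 s, if anything falls off the work surface, if the arm or the gripper's body presses on something with over 40 N, if the wrist force passes 120 N, or if a joint passes its speed limit or range.

## Robot

A 7-joint arm with a two-finger parallel gripper is mounted at the origin on the work surface. World frame = base frame: x ahead of the robot, y to its left, z up, the work surface at z = 0. Lengths are in m, angles in rad, forces in N, time in s.
With the tool pointing down it reaches from about 0.425 to 0.925 m from the base axis. Payload 6.8 kg.
Tool frame: the origin (TCP) lies on the centre line of the jaws, within the pads' length; the fingertips stand 14 mm ahead of it and the grasp point (between the pads) lies 5 mm behind it; y points along the fingers, x is the direction in which the jaws open and shut, and the axes are right-handed (so a half turn about y gives the same grasp; the last joint's range is limited). The gripper opens to 85 mm and grips with 20 to 120 N. Pads are 22 mm wide; open, the fingers measure 114 mm over their backs; the gripper's body (76 mm by 85 mm) begins 54 mm behind the grasp point. The pads swing forward as they close: fully open they stand 13 mm farther back than shut.
Start: joints at [1.115, 0.477, 0.022, 1.555, -0.011, 1.109, -0.083], TCP at [0.23, -0.635, 0.245] pointing down, gripper open.
Joint ranges: [-2.96, 2.96], [-0.34, 2.1], [-1.41, 1.46], [0.24, 2.44], [-1.37, 4.51], [0.17, 1.92], [-2.96, 2.96]. Speed limits (rad/s): [2.39, 2.39, 3.14, 3.14, 3.14, 3.14, 3.14].

## Interface

Orientations are given as a rotation vector (axis times angle).
In Python, from bench import get_obs, vision, ticket gives the robot as it stands. The module is installed in compiled form; this text tells all that it offers.
- The arm moves only by the tool jog_arm, never from a script. Its argument "motion" is a list of rows, each an object of numbers: "gripper": the finger opening in mm, from 0 to 85.4; "tx", "ty", "tz": the shift along the tool's x, y, z in mm; "ax", "ay", "az": the turn, a rotation vector about the tool's x, y, z in rad. In form: [{"gripper": .., "tx": .., "ty": .., "tz": .., "ax": .., "ay": .., "az": ..}, ...]. A call has 1 to 12 rows; each row shifts and turns the commanded pose from where the row before left it, along the tool's axes as they then stand; what a row does not reach is not made up. A row lasts 1/10 s, in which the tool goes at most 50 mm and 8.59 degrees, less where a joint would pass 70% of its speed; a pose out of reach is approached as far as the arm can. A call is refused whole if a number of a shift passes 50 or a number of a turn 0.15, either way. A call with a gripper value outside its range is refused whole. The fingers move at their own pace and stop on an object; "newtons" is the grip in N (left out, the last holds). Time passes only in rows, so rows that do not move let the fingers close. It gives the time, the measured TCP pose, the force and the opening at its end, in the units of the state.
- get_obs(): the state, without advancing time (a new reading comes with each control period).
- vision.grab_frame(name): name is "side" or "top" or "wrist"; returns the picture (400x640x3 uint8, red, green, blue); there is no depth.
- vision.get_calibration(name): a dict with "camera_matrix" (3x3 intrinsics, pixels), "world_from_camera" (4x4, takes a point from camera to world coordinates). Camera axes: x right, y down, z forward; pixel columns grow to the right and rows downward; lengths in m; the calibration is good to about 2 mm. A picture is of the moment at which its call begins: read the wrist's pose just before it. get_calibration takes no time and is no camera call; for the wrist camera it gives the pose at the moment of the call.
- ticket.hand_in(): hands the job in, once; it reports no verdict.
The state is a dict: "clock": time; "joints": joint angles; "qvel": joint speeds; "tau": joint torques, N m; "tcp_pos": TCP position; "orientation": TCP orientation; "contact_force": force on the tool from outside, world axes, zero at the start; "moment": the same for the moment, N m; "grip_width": finger opening in m.
Only numpy, scipy, OpenCV 4.12 (cv2) and the standard library are available. Lean on these libraries where they do the work, as an engineer would, in place of code of your own. Each camera call takes 0.05 s, during which the arm holds its last target.

## Working session

There is one attempt and no reset: what is moved stays moved. The work goes in short steps, Python scripts to look and compute and a tool call to move; the robot and the scene stay as the last step left them, time stands still between calls to the robot, and variables do not carry over. Pictures are saved under pics/ and viewed, and the job is handed in when it is done.

Besides the shell and the picture viewer there is one more tool, called after "Emit:" by a JSON object that holds its "fn" and its "kwargs". jog_arm: Moves the arm, as the interface text tells. Its arguments: {"type":"object","properties":{"motion":{"type":"array"},"newtons":{"type":"number"}},"required":["motion"]}

```bash
mkdir -p pics; ls
python3 - <<'E'
from bench import get_obs, vision
import cv2
print(get_obs())
for n in ["side","top","wrist"]:
    c=vision.get_calibration(n);print(n,c)
    cv2.imwrite(f"pics/{n}0.png",vision.grab_frame(n)[:,:,::-1])
E
```

```text
pics
{'clock': 0.0, 'joints': array([ 1.11488032,  0.47774106,  0.02229989,  1.55645206, -0.0115143 ,
        1.10930074, -0.08306918]), 'qvel': array([ 2.37469913e-04, -6.42461272e-04,  4.12562730e-04,  1.76619320e-04,
       -1.15890997e-03, -7.35025053e-05,  2.24125758e-04]), 'tau': array([ 2.62749118e-04, -5.96444356e+01,  1.60785310e+00, -2.81201237e+01,
        1.24364629e-02,  9.13012773e-03,  2.80760912e-05]), 'tcp_pos': array([ 0.22989212, -0.63404227,  0.24436424]), 'orientation': array([-1.35297682,  0.95033127, -0.94783941]), 'contact_force': array([-0.33215233,  0.20412079, -0.67353837]), 'moment': array([-0.00514271,  0.00297619, -0.01967049]), 'grip_width': 0.08558500152403797}
side {'camera_matrix': array([[440.80780471,   0.        , 320.32300598],
       [  0.        , 440.80780471, 203.2828881 ],
       [  0.        ,   0.        ,   1.        ]]), 'world_from_camera': array([[ 0.83952175, -0.2925247 ,  0.45785644,  0.21635912],
       [-0.54326621, -0.46445436,  0.69938828, -0.54954151],
       [ 0.00806507, -0.83588962, -0.54883832,  0.57471403],
       [ 0.     
[... 236 characters left out ...]
camera': array([[-0.02302128, -0.98413378,  0.1759282 ,  0.37388032],
       [-0.9997336 ,  0.02295416, -0.00241676, -0.01673975],
       [-0.00165987, -0.17593697, -0.98440003,  1.25440816],
       [ 0.        ,  0.        ,  0.        ,  1.        ]])}
wrist {'camera_matrix': array([[324.57140121,   0.        , 314.81364872],
       [  0.        , 324.57140121, 198.70311508],
       [  0.        ,   0.        ,   1.        ]]), 'world_from_camera': array([[ 0.34116258, -0.9007689 , -0.26874428,  0.29790125],
       [-0.94000339, -0.32732153, -0.09619899, -0.61009012],
       [-0.00131273,  0.28544003, -0.95839567,  0.37303521],
       [ 0.        ,  0.        ,  0.        ,  1.        ]])}
```

View pics/side0.png

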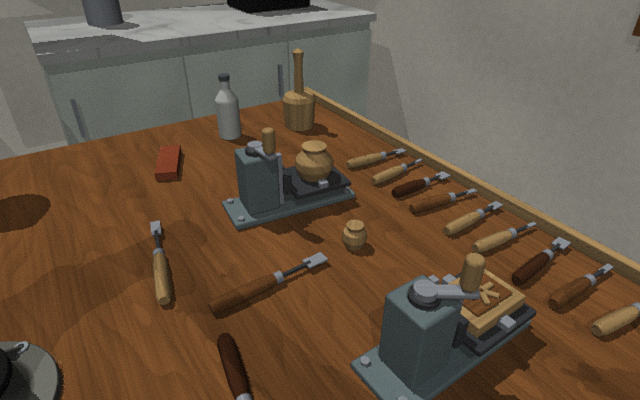

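View pics/top0.png

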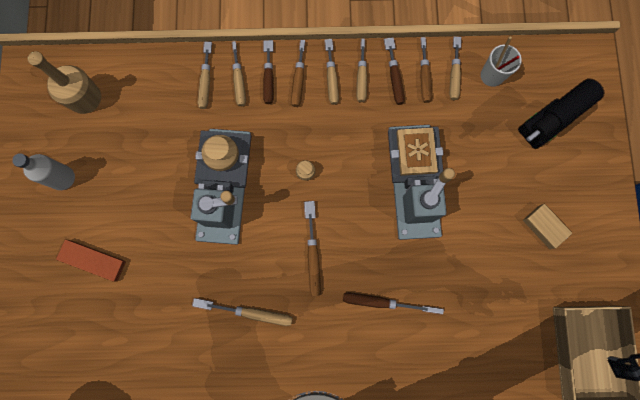

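Run:
```python
from bench import get_obs
from scipy.spatial.transform import Rotation as R
print(R.from_rotvec(get_obs()['orientation']).as_matrix().round(4))
```

```text
[[ 3.408e-01 -5.000e-04  9.401e-01]
 [-9.401e-01  1.300e-03  3.408e-01]
 [-1.400e-03 -1.000e+00 -1.000e-04]]
```

The top view shows the round blank's lift on the left: knob at about (227,197), hub at about (207,204). The panel lift is at about (430,197). I'll enlarge both views of the round blank's lift.

Run:
```python
import cv2
t=cv2.imread("pics/top0.png")[120:250,180:270]
s=cv2.imread("pics/side0.png")[115:230,215:365]
cv2.imwrite("pics/topc.png",cv2.resize(t,None,fx=4.5,fy=4.5,interpolation=cv2.INTER_CUBIC))
cv2.imwrite("pics/sidec.png",cv2.resize(s,None,fx=5,fy=5,interpolation=cv2.INTER_CUBIC))
```

```text
(no output)
```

View pics/topc.png

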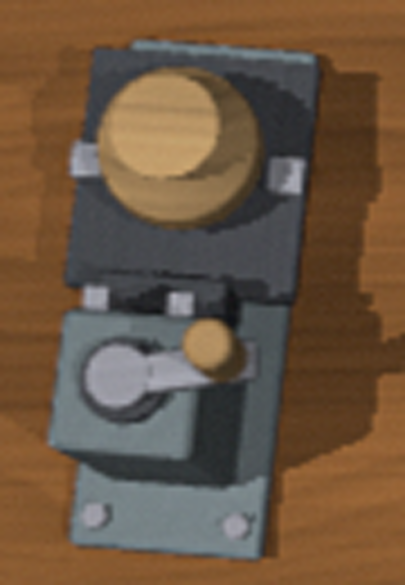

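View pics/sidec.png

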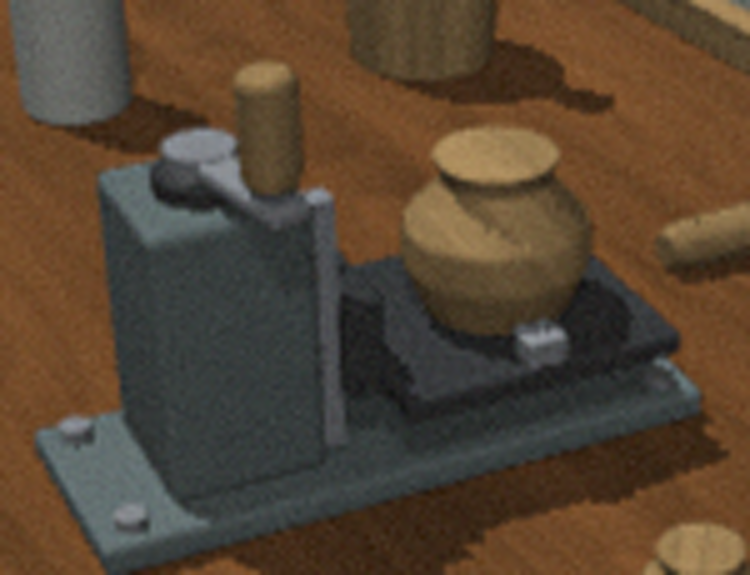

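```bash
cat > h.py <<'E'
from bench import get_obs, vision
import numpy as np
from scipy.spatial.transform import Rotation as R
def ray(n,u,v,z,c=None):
    c=c or vision.get_calibration(n);K=c['camera_matrix'];T=c['world_from_camera']
    d=T[:3,:3]@np.linalg.solve(K,[u,v,1]);o=T[:3,3]
    return o+d*(z-o[2])/d[2]
E
python3 - <<'E'
from h import *
t=lambda x,y,z:ray("top",180+x/4.5-.4,120+y/4.5-.4,z)
s=lambda x,y,z:ray("side",215+x/5-.4,115+y/5-.4,z)
kt=t(208,345,.222);ks=s(266,76,.222);print("knob",kt,ks,s(268,130,.197))
ht=t(118,375,.169);hs=s(199,148,.169);print("hub",ht,hs)
print(np.linalg.norm((kt-ht)[:2]),np.linalg.norm((ks-hs)[:2]))
print("blank top",t(163,125,.2)) 
print("bolts front",t(95,515,.015),t(236,525,.015))
print("platform corners",[t(*p,.1).round(3) for p in [(92,50),(318,55),(292,303),(65,285)]])
E
```

```text
knob [0.56809674 0.17931739 0.222     ] [0.56575096 0.17361612 0.222     ] [0.56712599 0.17767597 0.197     ]
hub [0.56382728 0.23432654 0.169     ] [0.56048175 0.23120039 0.169     ]
0.05517458759352716 0.05782484933466677
blank top [0.68395066 0.20699824 0.2       ]
bolts front [0.51068988 0.28155745 0.015     ] [0.50316772 0.20173518 0.015     ]
platform corners [array([0.757, 0.268, 0.1  ]), array([0.751, 0.144, 0.1  ]), array([0.613, 0.158, 0.1  ]), array([0.626, 0.28 , 0.1  ])]
```

Emit:
{"fn": "jog_arm", "kwargs": {"motion": [{"ty": -15, "ay": 0.087}, {"ty": -15, "ay": 0.087}, {"ty": -15, "ay": 0.087}, {"ty": -15, "ay": 0.087}, {"tz": 40}, {"tz": 40}, {"tz": 40}, {"tz": 40}, {"tx": -30, "tz": 20}, {"tx": -40, "tz": 20}, {"tx": -40}, {"tx": -40}]}}

```text
schema error: expected keys gripper, tx, ty, tz, ax, ay, az
```

Emit:
{"fn": "jog_arm", "kwargs": {"motion": [{"tx": -40}, {"tx": -40}, {"tx": -40}, {"tx": -40, "tz": 10}, {"tx": -40, "tz": 20}, {"tx": -40, "tz": 20}, {"tx": -40, "tz": 20}, {"tx": -40, "tz": 10}, {"tx": -40}, {"tx": -40}, {"tx": -40}, {"tx": -40}]}}

```text
schema error: expected keys gripper, tx, ty, tz, ax, ay, az
```

Emit:
{"fn": "jog_arm", "kwargs": {"motion": [{"gripper": 85, "tx": 0, "ty": -15, "tz": 0, "ax": 0, "ay": 0.087, "az": 0}, {"gripper": 85, "tx": 0, "ty": -15, "tz": 0, "ax": 0, "ay": 0.087, "az": 0}, {"gripper": 85, "tx": 0, "ty": -15, "tz": 0, "ax": 0, "ay": 0.087, "az": 0}, {"gripper": 85, "tx": 0, "ty": -15, "tz": 0, "ax": 0, "ay": 0.087, "az": 0}, {"gripper": 85, "tx": 0, "ty": 0, "tz": 40, "ax": 0, "ay": 0, "az": 0}, {"gripper": 85, "tx": 0, "ty": 0, "tz": 40, "ax": 0, "ay": 0, "az": 0}, {"gripper": 85, "tx": -20, "ty": 0, "tz": 40, "ax": 0, "ay": 0, "az": 0}, {"gripper": 85, "tx": -30, "ty": 0, "tz": 40, "ax": 0, "ay": 0, "az": 0}, {"gripper": 85, "tx": -40, "ty": 0, "tz": 20, "ax": 0, "ay": 0, "az": 0}, {"gripper": 85, "tx": -40, "ty": 0, "tz": 20, "ax": 0, "ay": 0, "az": 0}, {"gripper": 85, "tx": -40, "ty": 0, "tz": 0, "ax": 0, "ay": 0, "az": 0}, {"gripper": 85, "tx": -40, "ty": 0, "tz": 0, "ax": 0, "ay": 0, "az": 0}]}}

```text
clock: 1.35
tcp_pos: [0.4307, -0.4224, 0.3047]
orientation: [-1.21, 1.209, -1.207]
contact_force: [0.4, 0.0, -0.3]
grip_width: 0.0848
```

Emit:
{"fn": "jog_arm", "kwargs": {"motion": [{"gripper": 85, "tx": -40, "ty": 0, "tz": 10, "ax": 0, "ay": 0, "az": 0}, {"gripper": 85, "tx": -40, "ty": 0, "tz": 10, "ax": 0, "ay": 0, "az": 0}, {"gripper": 85, "tx": -40, "ty": 0, "tz": 10, "ax": 0, "ay": 0, "az": 0}, {"gripper": 85, "tx": -40, "ty": 0, "tz": 10, "ax": 0, "ay": 0, "az": 0}, {"gripper": 85, "tx": -40, "ty": 0, "tz": 10, "ax": 0, "ay": 0, "az": 0}, {"gripper": 85, "tx": -40, "ty": 0, "tz": 10, "ax": 0, "ay": 0, "az": 0}, {"gripper": 85, "tx": -40, "ty": 0, "tz": 10, "ax": 0, "ay": 0, "az": 0}, {"gripper": 85, "tx": -40, "ty": 0, "tz": 10, "ax": 0, "ay": 0, "az": 0}, {"gripper": 85, "tx": -40, "ty": 0, "tz": 10, "ax": 0, "ay": 0, "az": 0}, {"gripper": 85, "tx": -40, "ty": 0, "tz": 0, "ax": 0, "ay": 0, "az": 0}, {"gripper": 85, "tx": -40, "ty": 0, "tz": 0, "ax": 0, "ay": 0, "az": 0}, {"gripper": 85, "tx": -40, "ty": 0, "tz": 0, "ax": 0, "ay": 0, "az": 0}]}}

```text
clock: 2.55
tcp_pos: [0.5199, 0.0569, 0.3052]
orientation: [-1.209, 1.21, -1.209]
contact_force: [1.3, -0.1, -0.0]
grip_width: 0.0849
```

Emit:
{"fn": "jog_arm", "kwargs": {"motion": [{"gripper": 85, "tx": -40, "ty": 0, "tz": 0, "ax": 0, "ay": 0, "az": 0}, {"gripper": 85, "tx": -30, "ty": 0, "tz": 0, "ax": 0, "ay": 0, "az": 0}, {"gripper": 85, "tx": -30, "ty": 0, "tz": 0, "ax": 0, "ay": 0, "az": 0}, {"gripper": 85, "tx": 0, "ty": 0, "tz": 0, "ax": 0, "ay": 0, "az": 0}, {"gripper": 85, "tx": 0, "ty": 0, "tz": 0, "ax": 0, "ay": 0, "az": 0}]}}

```text
clock: 3.05
tcp_pos: [0.52, 0.1557, 0.305]
orientation: [-1.211, 1.208, -1.208]
contact_force: [0.2, 0.8, 0.2]
grip_width: 0.085
```

Run:
```python
from h import *
import cv2,pickle
c=vision.get_calibration("wrist")
cv2.imwrite("pics/w1.png",vision.grab_frame("wrist")[:,:,::-1]);pickle.dump(c,open("w1.pkl","wb"))
o=get_obs();print(o['tcp_pos'],o['joints'].round(2),o['contact_force']);print(R.from_rotvec(o['orientation']).as_matrix().round(4))
```

```text
[0.52020464 0.15453687 0.30500061] [-0.1   0.23 -0.36  1.78  0.09  1.15 -2.06] [-0.24253193 -0.49229388 -0.11900453]
[[-7.e-04 -5.e-04  1.e+00]
 [-1.e+00 -8.e-04 -7.e-04]
 [ 8.e-04 -1.e+00 -5.e-04]]
```

View pics/w1.png

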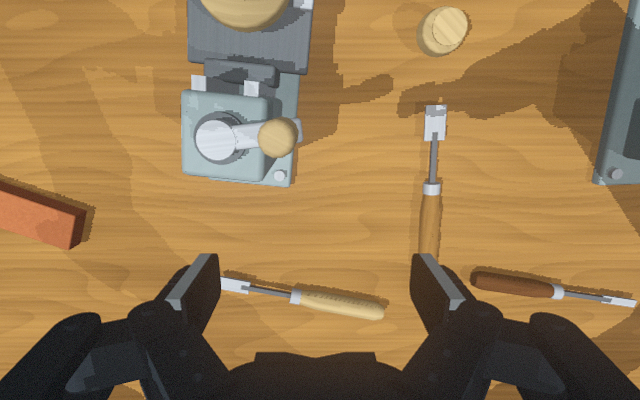

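Run:
```python
import cv2
t=cv2.imread("pics/w1.png")[80:200,170:310]
cv2.imwrite("pics/w1c.png",cv2.resize(t,None,fx=5,fy=5,interpolation=cv2.INTER_CUBIC))
```

```text
(no output)
```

View pics/w1c.png

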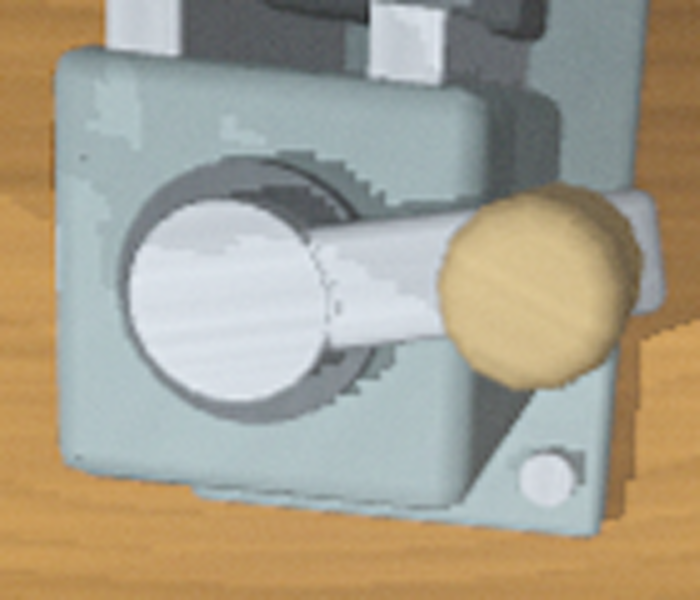

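Run:
```python
from h import *
import pickle
c=pickle.load(open("w1.pkl","rb"))
w=lambda x,y,z:ray("",170+x/5-.4,80+y/5-.4,z,c)
k=w(533,291,.222)
for dz in (.168,.17,.172):
  h=w(229,301,dz);print(k,h,np.linalg.norm((k-h)[:2]))
for z in (.145,.15,.155):
  P=np.array([w(*p,z) for p in [(56,45),(488,88),(467,508),(62,470)]]);print(z,P.mean(0),np.linalg.norm(np.diff(P,axis=0),axis=1),P.round(3).tolist())
```

```text
[0.57012528 0.17999948 0.222     ] [0.56278139 0.23556819 0.168     ] 0.0560518928832905
[0.57012528 0.17999948 0.222     ] [0.56300384 0.23496407 0.17      ] 0.05542400694022149
[0.57012528 0.17999948 0.222     ] [0.5632263  0.23435994 0.172     ] 0.05479648993229829
0.145 [0.56291559 0.23529019 0.145     ] [0.07279648 0.07351995 0.07343421] [[0.603, 0.268, 0.145], [0.596, 0.196, 0.145], [0.523, 0.202, 0.145], [0.53, 0.275, 0.145]]
0.15 [0.56342508 0.23390507 0.15      ] [0.07153508 0.07224601 0.07216176] [[0.603, 0.266, 0.15], [0.596, 0.195, 0.15], [0.524, 0.201, 0.15], [0.531, 0.273, 0.15]]
0.155 [0.56393456 0.23251995 0.155     ] [0.07027368 0.07097208 0.07088931] [[0.603, 0.264, 0.155], [0.596, 0.194, 0.155], [0.525, 0.201, 0.155], [0.532, 0.271, 0.155]]
```

Emit:
{"fn": "jog_arm", "kwargs": {"motion": [{"gripper": 85, "tx": -12, "ty": 0, "tz": 25, "ax": 0, "ay": 0, "az": 0}, {"gripper": 85, "tx": -13, "ty": 0, "tz": 24, "ax": 0, "ay": 0, "az": 0}, {"gripper": 85, "tx": 0, "ty": 20, "tz": 0, "ax": 0, "ay": 0, "az": 0}, {"gripper": 85, "tx": 0, "ty": 20, "tz": 0, "ax": 0, "ay": 0, "az": 0}, {"gripper": 85, "tx": 0, "ty": 20, "tz": 0, "ax": 0, "ay": 0, "az": 0}, {"gripper": 85, "tx": 0, "ty": 10, "tz": 0, "ax": 0, "ay": 0, "az": 0}, {"gripper": 85, "tx": 0, "ty": 0, "tz": 0, "ax": 0, "ay": 0, "az": 0}]}}

```text
clock: 3.8
tcp_pos: [0.5687, 0.1787, 0.2339]
orientation: [-1.211, 1.212, -1.21]
contact_force: [0.3, -0.2, -0.5]
grip_width: 0.085
```

Run:
```python
from h import *
import cv2,pickle
o=get_obs();c=vision.get_calibration("wrist")
cv2.imwrite("pics/w2.png",vision.grab_frame("wrist")[:,:,::-1]);pickle.dump(c,open("w2.pkl","wb"))
print(o['tcp_pos'],o['contact_force'],o['joints'].round(2))
```

```text
[0.56867583 0.17865204 0.23385451] [ 0.31534412 -0.20337623 -0.47377665] [-0.14  0.38 -0.35  1.74  0.15  1.04 -2.11]
```

View pics/w2.png

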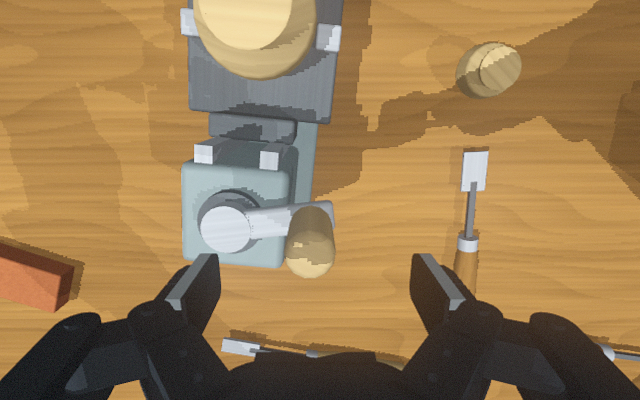

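```bash
python3 - <<'E'
from h import *
import pickle
c=pickle.load(open("w2.pkl","rb"))
for p in [(310,258),(310,262)]: print(ray("",*p,.222,c))
print(ray("",225,229,.17,c))
E
python3 - <<'E'
import cv2
t=cv2.imread("pics/w2.png")[180:300,180:350]
cv2.imwrite("pics/w2c.png",cv2.resize(t,None,fx=4.5,fy=4.5,interpolation=cv2.INTER_CUBIC))
E
```

```text
[0.56960547 0.18032296 0.222     ]
[0.56748716 0.1803354  0.222     ]
[0.56354369 0.23505062 0.17      ]
```

View pics/w2c.png

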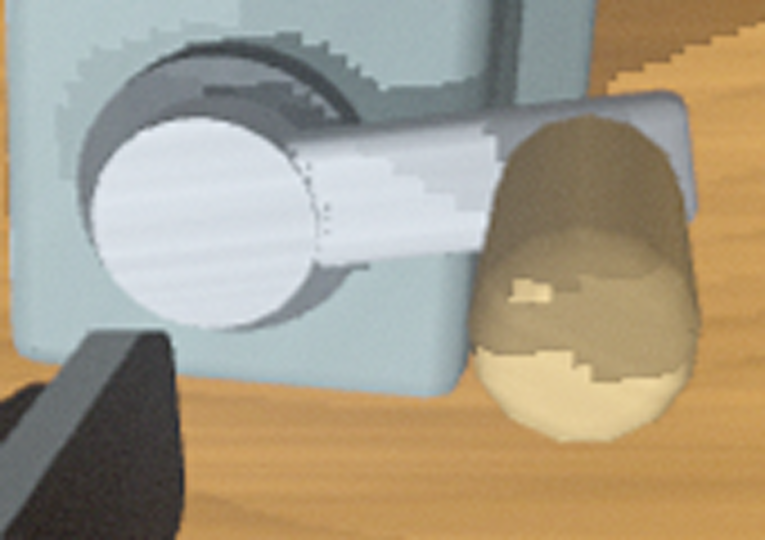

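Emit:
{"fn": "jog_arm", "kwargs": {"motion": [{"gripper": 85, "tx": -1.5, "ty": 0, "tz": 2, "ax": 0, "ay": 0, "az": 0}, {"gripper": 85, "tx": 0, "ty": 15, "tz": 0, "ax": 0, "ay": 0, "az": 0}, {"gripper": 85, "tx": 0, "ty": 15, "tz": 0, "ax": 0, "ay": 0, "az": 0}, {"gripper": 85, "tx": 0, "ty": 8, "tz": 0, "ax": 0, "ay": 0, "az": 0}, {"gripper": 85, "tx": 0, "ty": 0, "tz": 0, "ax": 0, "ay": 0, "az": 0}]}}

```text
clock: 4.35
tcp_pos: [0.5701, 0.1813, 0.1951]
orientation: [-1.213, 1.211, -1.208]
contact_force: [-0.1, -0.1, -1.2]
grip_width: 0.0851
```

Emit:
{"fn": "jog_arm", "kwargs": {"motion": [{"gripper": 20, "tx": 0, "ty": 0, "tz": 0, "ax": 0, "ay": 0, "az": 0}, {"gripper": 20, "tx": 0, "ty": 0, "tz": 0, "ax": 0, "ay": 0, "az": 0}, {"gripper": 20, "tx": 0, "ty": 0, "tz": 0, "ax": 0, "ay": 0, "az": 0}, {"gripper": 20, "tx": 0, "ty": 0, "tz": 0, "ax": 0, "ay": 0, "az": 0}, {"gripper": 20, "tx": 0, "ty": 0, "tz": 0, "ax": 0, "ay": 0, "az": 0}, {"gripper": 20, "tx": 0, "ty": 0, "tz": 0, "ax": 0, "ay": 0, "az": 0}, {"gripper": 20, "tx": 0, "ty": 0, "tz": 0, "ax": 0, "ay": 0, "az": 0}, {"gripper": 20, "tx": 0, "ty": 0, "tz": 0, "ax": 0, "ay": 0, "az": 0}, {"gripper": 20, "tx": 0, "ty": 0, "tz": 0, "ax": 0, "ay": 0, "az": 0}, {"gripper": 20, "tx": 0, "ty": 0, "tz": 0, "ax": 0, "ay": 0, "az": 0}], "newtons": 40}}

```text
clock: 5.35
tcp_pos: [0.5716, 0.1813, 0.1979]
orientation: [-1.209, 1.209, -1.21]
contact_force: [-0.6, -2.9, 5.1]
grip_width: 0.0246
```

Run:
```python
from h import *
import cv2
o=get_obs();print({k:np.round(v,4) for k,v in o.items()})
f=vision.grab_frame("wrist")[:,:,::-1]
cv2.imwrite("pics/w3.png",f)
```

```text
{'clock': np.float64(5.35), 'joints': array([-0.1471,  0.4253, -0.3439,  1.7706,  0.17  ,  0.9742, -2.13  ]), 'qvel': array([ 0.0002, -0.0001,  0.    ,  0.0005, -0.0003, -0.001 , -0.001 ]), 'tau': array([-1.43830e+00, -4.98509e+01, -4.28030e+00, -2.46404e+01,
       -4.81900e-01, -7.63700e-01, -6.00000e-03]), 'tcp_pos': array([0.5716, 0.1813, 0.1979]), 'orientation': array([-1.2086,  1.2089, -1.2105]), 'contact_force': array([-0.6233, -2.8802,  5.0514]), 'moment': array([-0.6277,  0.2429,  0.0068]), 'grip_width': np.float64(0.0246)}
```

View pics/w3.png

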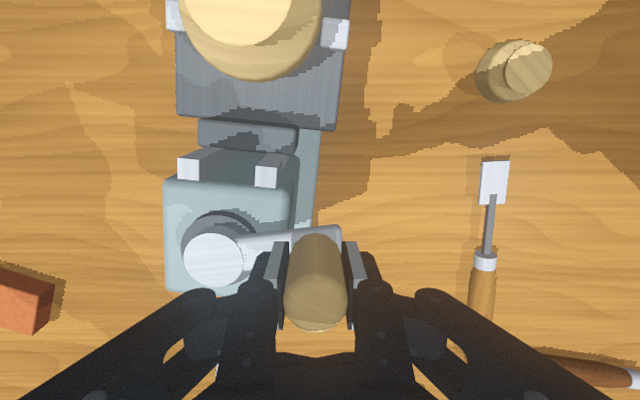

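Run:
```python
import numpy as np
th=np.radians(-82.5-10*np.arange(37))
P=(55*np.c_[np.cos(th),np.sin(th)]).round(1)
d=np.diff(P,axis=0).round(1)
for i in range(0,36,12):
  print(", ".join('{"gripper": 20, "tx": %g, "ty": 0, "tz": %g, "ax": 0, "ay": 0, "az": 0}'%(-b+0,a+0) for a,b in d[i:i+12]))
```

```text
{"gripper": 20, "tx": 0.4, "ty": 0, "tz": -9.6, "ax": 0, "ay": 0, "az": 0}, {"gripper": 20, "tx": -1.2, "ty": 0, "tz": -9.5, "ax": 0, "ay": 0, "az": 0}, {"gripper": 20, "tx": -2.9, "ty": 0, "tz": -9.1, "ax": 0, "ay": 0, "az": 0}, {"gripper": 20, "tx": -4.4, "ty": 0, "tz": -8.6, "ax": 0, "ay": 0, "az": 0}, {"gripper": 20, "tx": -5.8, "ty": 0, "tz": -7.6, "ax": 0, "ay": 0, "az": 0}, {"gripper": 20, "tx": -7.1, "ty": 0, "tz": -6.4, "ax": 0, "ay": 0, "az": 0}, {"gripper": 20, "tx": -8.1, "ty": 0, "tz": -5.2, "ax": 0, "ay": 0, "az": 0}, {"gripper": 20, "tx": -8.9, "ty": 0, "tz": -3.7, "ax": 0, "ay": 0, "az": 0}, {"gripper": 20, "tx": -9.3, "ty": 0, "tz": -2, "ax": 0, "ay": 0, "az": 0}, {"gripper": 20, "tx": -9.6, "ty": 0, "tz": -0.4, "ax": 0, "ay": 0, "az": 0}, {"gripper": 20, "tx": -9.5, "ty": 0, "tz": 1.2, "ax": 0, "ay": 0, "az": 0}, {"gripper": 20, "tx": -9.1, "ty": 0, "tz": 2.9, "ax": 0, "ay": 0, "az": 0}
{"gripper": 20, "tx": -8.6, "ty": 0, "tz": 4.4, "ax": 0, "ay": 0, "az": 0}, {"gripper": 20, "tx": -7.6, "ty": 0, "tz": 5.8, "ax": 0, "ay": 0, "az": 0}, {"gripper": 20, "tx": -6.4, "t
[... 924 characters left out ...]
, "ay": 0, "az": 0}, {"gripper": 20, "tx": 9.6, "ty": 0, "tz": 0.4, "ax": 0, "ay": 0, "az": 0}, {"gripper": 20, "tx": 9.5, "ty": 0, "tz": -1.2, "ax": 0, "ay": 0, "az": 0}, {"gripper": 20, "tx": 9.1, "ty": 0, "tz": -2.9, "ax": 0, "ay": 0, "az": 0}, {"gripper": 20, "tx": 8.6, "ty": 0, "tz": -4.4, "ax": 0, "ay": 0, "az": 0}, {"gripper": 20, "tx": 7.6, "ty": 0, "tz": -5.8, "ax": 0, "ay": 0, "az": 0}, {"gripper": 20, "tx": 6.4, "ty": 0, "tz": -7.1, "ax": 0, "ay": 0, "az": 0}, {"gripper": 20, "tx": 5.2, "ty": 0, "tz": -8.1, "ax": 0, "ay": 0, "az": 0}, {"gripper": 20, "tx": 3.7, "ty": 0, "tz": -8.9, "ax": 0, "ay": 0, "az": 0}, {"gripper": 20, "tx": 2, "ty": 0, "tz": -9.3, "ax": 0, "ay": 0, "az": 0}
```

Emit:
{"fn": "jog_arm", "kwargs": {"motion": [{"gripper": 20, "tx": 0.4, "ty": 0, "tz": -9.6, "ax": 0, "ay": 0, "az": 0}, {"gripper": 20, "tx": -1.2, "ty": 0, "tz": -9.5, "ax": 0, "ay": 0, "az": 0}, {"gripper": 20, "tx": -2.9, "ty": 0, "tz": -9.1, "ax": 0, "ay": 0, "az": 0}, {"gripper": 20, "tx": -4.4, "ty": 0, "tz": -8.6, "ax": 0, "ay": 0, "az": 0}]}}

```text
clock: 5.8
tcp_pos: [0.5341, 0.1904, 0.1979]
orientation: [-1.207, 1.209, -1.21]
contact_force: [3.7, 0.3, 3.1]
grip_width: 0.0247
```

Emit:
{"fn": "jog_arm", "kwargs": {"motion": [{"gripper": 20, "tx": -5.8, "ty": 0, "tz": -7.6, "ax": 0, "ay": 0, "az": 0}, {"gripper": 20, "tx": -7.1, "ty": 0, "tz": -6.4, "ax": 0, "ay": 0, "az": 0}, {"gripper": 20, "tx": -8.1, "ty": 0, "tz": -5.2, "ax": 0, "ay": 0, "az": 0}, {"gripper": 20, "tx": -8.9, "ty": 0, "tz": -3.7, "ax": 0, "ay": 0, "az": 0}, {"gripper": 20, "tx": -9.3, "ty": 0, "tz": -2, "ax": 0, "ay": 0, "az": 0}, {"gripper": 20, "tx": -9.6, "ty": 0, "tz": -0.4, "ax": 0, "ay": 0, "az": 0}, {"gripper": 20, "tx": -9.5, "ty": 0, "tz": 1.2, "ax": 0, "ay": 0, "az": 0}, {"gripper": 20, "tx": -9.1, "ty": 0, "tz": 2.9, "ax": 0, "ay": 0, "az": 0}]}}

```text
clock: 6.6
tcp_pos: [0.5141, 0.257, 0.1978]
orientation: [-1.208, 1.208, -1.212]
contact_force: [5.7, -6.0, 7.2]
grip_width: 0.0249
```

Emit:
{"fn": "jog_arm", "kwargs": {"motion": [{"gripper": 20, "tx": -8.6, "ty": 0, "tz": 4.4, "ax": 0, "ay": 0, "az": 0}, {"gripper": 20, "tx": -7.6, "ty": 0, "tz": 5.8, "ax": 0, "ay": 0, "az": 0}, {"gripper": 20, "tx": -6.4, "ty": 0, "tz": 7.1, "ax": 0, "ay": 0, "az": 0}, {"gripper": 20, "tx": -5.2, "ty": 0, "tz": 8.1, "ax": 0, "ay": 0, "az": 0}, {"gripper": 20, "tx": -3.7, "ty": 0, "tz": 8.9, "ax": 0, "ay": 0, "az": 0}, {"gripper": 20, "tx": -2, "ty": 0, "tz": 9.3, "ax": 0, "ay": 0, "az": 0}]}}

```text
clock: 7.2
tcp_pos: [0.5561, 0.2903, 0.1978]
orientation: [-1.212, 1.209, -1.21]
contact_force: [-0.9, -7.0, 13.0]
grip_width: 0.0249
```

Emit:
{"fn": "jog_arm", "kwargs": {"motion": [{"gripper": 20, "tx": -0.4, "ty": -1, "tz": 9.6, "ax": 0, "ay": 0, "az": 0}, {"gripper": 20, "tx": 1.2, "ty": -1, "tz": 9.5, "ax": 0, "ay": 0, "az": 0}, {"gripper": 20, "tx": 2.9, "ty": -1, "tz": 9.1, "ax": 0, "ay": 0, "az": 0}, {"gripper": 20, "tx": 4.4, "ty": 0, "tz": 8.6, "ax": 0, "ay": 0, "az": 0}, {"gripper": 20, "tx": 5.8, "ty": 0, "tz": 7.6, "ax": 0, "ay": 0, "az": 0}, {"gripper": 20, "tx": 7.1, "ty": 0, "tz": 6.4, "ax": 0, "ay": 0, "az": 0}]}}

```text
clock: 7.8
tcp_pos: [0.6075, 0.2708, 0.1982]
orientation: [-1.21, 1.21, -1.206]
contact_force: [2.9, 5.5, -13.6]
grip_width: 0.0248
```

Emit:
{"fn": "jog_arm", "kwargs": {"motion": [{"gripper": 20, "tx": 8.1, "ty": 0, "tz": 5.2, "ax": 0, "ay": 0, "az": 0}, {"gripper": 20, "tx": 8.9, "ty": 0, "tz": 3.7, "ax": 0, "ay": 0, "az": 0}, {"gripper": 20, "tx": 9.3, "ty": 0, "tz": 2, "ax": 0, "ay": 0, "az": 0}, {"gripper": 20, "tx": 9.6, "ty": 0, "tz": 0.4, "ax": 0, "ay": 0, "az": 0}, {"gripper": 20, "tx": 9.5, "ty": 0, "tz": -1.2, "ax": 0, "ay": 0, "az": 0}, {"gripper": 20, "tx": 9.1, "ty": 0, "tz": -2.9, "ax": 0, "ay": 0, "az": 0}]}}

```text
clock: 8.4
tcp_pos: [0.6153, 0.2135, 0.1982]
orientation: [-1.21, 1.21, -1.21]
contact_force: [3.1, 2.2, -15.0]
grip_width: 0.0246
```

Emit:
{"fn": "jog_arm", "kwargs": {"motion": [{"gripper": 20, "tx": 8.6, "ty": 0.8, "tz": -4.4, "ax": 0, "ay": 0, "az": 0}, {"gripper": 20, "tx": 7.6, "ty": 0.7, "tz": -5.8, "ax": 0, "ay": 0, "az": 0}, {"gripper": 20, "tx": 6.4, "ty": 0, "tz": -7.1, "ax": 0, "ay": 0, "az": 0}, {"gripper": 20, "tx": 5.2, "ty": 0, "tz": -8.1, "ax": 0, "ay": 0, "az": 0}, {"gripper": 20, "tx": 3.7, "ty": 0, "tz": -8.9, "ax": 0, "ay": 0, "az": 0}, {"gripper": 20, "tx": 2, "ty": 0, "tz": -9.3, "ax": 0, "ay": 0, "az": 0}, {"gripper": 20, "tx": 0, "ty": 0, "tz": 0, "ax": 0, "ay": 0, "az": 0}, {"gripper": 20, "tx": 0, "ty": 0, "tz": 0, "ax": 0, "ay": 0, "az": 0}]}}

```text
clock: 9.2
tcp_pos: [0.5695, 0.1812, 0.1982]
orientation: [-1.213, 1.211, -1.209]
contact_force: [-1.2, -2.9, -16.3]
grip_width: 0.0252
```

Run:
```python
from h import *
from scipy.optimize import least_squares
P=np.array([(.5716,.1813),(.5341,.1904),(.5141,.257),(.5561,.2903),(.6075,.2708),(.6153,.2135)])
f=lambda p:np.hypot(*(P-p[:2]).T)-p[2]
r=least_squares(f,[.563,.235,.055]);print(r.x,r.fun)
o=get_obs();print(o['tcp_pos'],o['contact_force'],o['moment'])
```

```text
[0.56497462 0.23594227 0.05504839] [-5.92229692e-06 -2.71137812e-05  1.20832358e-05  2.90297176e-05
 -6.23082846e-05  5.42321349e-05]
[0.56952444 0.18115838 0.19821502] [ -1.1700592   -2.85681581 -16.28455316] [-0.58233598  0.23759475  0.03501197]
```

Emit:
{"fn": "jog_arm", "kwargs": {"motion": [{"gripper": 20, "tx": 0.4, "ty": 0.8, "tz": -9.6, "ax": 0, "ay": 0, "az": 0}, {"gripper": 20, "tx": -1.2, "ty": 0.7, "tz": -9.5, "ax": 0, "ay": 0, "az": 0}, {"gripper": 20, "tx": -2.9, "ty": 0, "tz": -9.1, "ax": 0, "ay": 0, "az": 0}, {"gripper": 20, "tx": -4.4, "ty": 0, "tz": -8.6, "ax": 0, "ay": 0, "az": 0}, {"gripper": 20, "tx": -5.8, "ty": 0, "tz": -7.6, "ax": 0, "ay": 0, "az": 0}, {"gripper": 20, "tx": -7.1, "ty": 0, "tz": -6.4, "ax": 0, "ay": 0, "az": 0}, {"gripper": 20, "tx": -8.1, "ty": 0, "tz": -5.2, "ax": 0, "ay": 0, "az": 0}, {"gripper": 20, "tx": -8.9, "ty": 0, "tz": -3.7, "ax": 0, "ay": 0, "az": 0}, {"gripper": 20, "tx": -9.3, "ty": 0, "tz": -2, "ax": 0, "ay": 0, "az": 0}, {"gripper": 20, "tx": -9.6, "ty": 0, "tz": -0.4, "ax": 0, "ay": 0, "az": 0}, {"gripper": 20, "tx": -9.5, "ty": 0, "tz": 1.2, "ax": 0, "ay": 0, "az": 0}, {"gripper": 20, "tx": -9.1, "ty": 0, "tz": 2.9, "ax": 0, "ay": 0, "az": 0}]}}

```text
clock: 10.4
tcp_pos: [0.5144, 0.2576, 0.198]
orientation: [-1.208, 1.208, -1.211]
contact_force: [5.9, -5.2, -4.6]
grip_width: 0.025
```

Emit:
{"fn": "jog_arm", "kwargs": {"motion": [{"gripper": 20, "tx": -8.6, "ty": 0, "tz": 4.4, "ax": 0, "ay": 0, "az": 0}, {"gripper": 20, "tx": -7.6, "ty": 0, "tz": 5.8, "ax": 0, "ay": 0, "az": 0}, {"gripper": 20, "tx": -6.4, "ty": 0, "tz": 7.1, "ax": 0, "ay": 0, "az": 0}, {"gripper": 20, "tx": -5.2, "ty": 0, "tz": 8.1, "ax": 0, "ay": 0, "az": 0}, {"gripper": 20, "tx": -3.7, "ty": 0, "tz": 8.9, "ax": 0, "ay": 0, "az": 0}, {"gripper": 20, "tx": -2, "ty": 0, "tz": 9.3, "ax": 0, "ay": 0, "az": 0}, {"gripper": 20, "tx": -0.4, "ty": 0, "tz": 9.6, "ax": 0, "ay": 0, "az": 0}, {"gripper": 20, "tx": 1.2, "ty": 0, "tz": 9.5, "ax": 0, "ay": 0, "az": 0}, {"gripper": 20, "tx": 2.9, "ty": 0, "tz": 9.1, "ax": 0, "ay": 0, "az": 0}, {"gripper": 20, "tx": 4.4, "ty": 0, "tz": 8.6, "ax": 0, "ay": 0, "az": 0}, {"gripper": 20, "tx": 5.8, "ty": 0, "tz": 7.6, "ax": 0, "ay": 0, "az": 0}, {"gripper": 20, "tx": 7.1, "ty": 0, "tz": 6.4, "ax": 0, "ay": 0, "az": 0}]}}

```text
clock: 11.6
tcp_pos: [0.6067, 0.2719, 0.198]
orientation: [-1.21, 1.21, -1.206]
contact_force: [-4.5, 0.2, 0.9]
grip_width: 0.0247
```

Emit:
{"fn": "jog_arm", "kwargs": {"motion": [{"gripper": 20, "tx": 8.1, "ty": 0, "tz": 5.2, "ax": 0, "ay": 0, "az": 0}, {"gripper": 20, "tx": 8.9, "ty": 0, "tz": 3.7, "ax": 0, "ay": 0, "az": 0}, {"gripper": 20, "tx": 9.3, "ty": 0, "tz": 2, "ax": 0, "ay": 0, "az": 0}, {"gripper": 20, "tx": 9.6, "ty": 0, "tz": 0.4, "ax": 0, "ay": 0, "az": 0}, {"gripper": 20, "tx": 9.5, "ty": 0, "tz": -1.2, "ax": 0, "ay": 0, "az": 0}, {"gripper": 20, "tx": 9.1, "ty": 0, "tz": -2.9, "ax": 0, "ay": 0, "az": 0}, {"gripper": 20, "tx": 8.6, "ty": 0, "tz": -4.4, "ax": 0, "ay": 0, "az": 0}, {"gripper": 20, "tx": 7.6, "ty": 0, "tz": -5.8, "ax": 0, "ay": 0, "az": 0}, {"gripper": 20, "tx": 6.4, "ty": 0, "tz": -7.1, "ax": 0, "ay": 0, "az": 0}, {"gripper": 20, "tx": 5.2, "ty": 0, "tz": -8.1, "ax": 0, "ay": 0, "az": 0}, {"gripper": 20, "tx": 3.7, "ty": 0, "tz": -8.9, "ax": 0, "ay": 0, "az": 0}, {"gripper": 20, "tx": 2, "ty": 0, "tz": -7, "ax": 0, "ay": 0, "az": 0}]}}

```text
clock: 12.8
tcp_pos: [0.5731, 0.1814, 0.1979]
orientation: [-1.208, 1.209, -1.21]
contact_force: [2.8, 3.0, 4.1]
grip_width: 0.0248
```

Emit:
{"fn": "jog_arm", "kwargs": {"motion": [{"gripper": 20, "tx": 0, "ty": 0, "tz": 0, "ax": 0, "ay": 0, "az": 0}, {"gripper": 20, "tx": 0, "ty": 0, "tz": 0, "ax": 0, "ay": 0, "az": 0}]}}

```text
clock: 13.0
tcp_pos: [0.5723, 0.1814, 0.1979]
orientation: [-1.211, 1.21, -1.209]
contact_force: [-2.3, 0.2, 8.6]
grip_width: 0.0251
```

Emit:
{"fn": "jog_arm", "kwargs": {"motion": [{"gripper": 20, "tx": 0, "ty": 0, "tz": -0.7, "ax": 0, "ay": 0, "az": 0}, {"gripper": 20, "tx": 0, "ty": 0, "tz": 0, "ax": 0, "ay": 0, "az": 0}]}}

```text
clock: 13.2
tcp_pos: [0.5722, 0.1814, 0.1979]
orientation: [-1.21, 1.209, -1.21]
contact_force: [-0.7, 0.2, 6.7]
grip_width: 0.0248
```

Emit:
{"fn": "jog_arm", "kwargs": {"motion": [{"gripper": 20, "tx": 0, "ty": 0, "tz": 0, "ax": 0, "ay": 0, "az": 0}]}}

```text
clock: 13.3
tcp_pos: [0.5722, 0.1814, 0.1979]
orientation: [-1.21, 1.209, -1.21]
contact_force: [-0.2, 0.6, 7.5]
grip_width: 0.0245
```

Only about 0.6 mm remains (0.6°). I'll release, rise to the pose of the earlier wrist picture and compare.

Emit:
{"fn": "jog_arm", "kwargs": {"motion": [{"gripper": 85, "tx": 0, "ty": 0, "tz": 0, "ax": 0, "ay": 0, "az": 0}, {"gripper": 85, "tx": 0, "ty": 0, "tz": 0, "ax": 0, "ay": 0, "az": 0}, {"gripper": 85, "tx": 0, "ty": 0, "tz": 0, "ax": 0, "ay": 0, "az": 0}, {"gripper": 85, "tx": 0, "ty": 0, "tz": 0, "ax": 0, "ay": 0, "az": 0}, {"gripper": 85, "tx": 0, "ty": 0, "tz": 0, "ax": 0, "ay": 0, "az": 0}, {"gripper": 85, "tx": 0, "ty": 0, "tz": 0, "ax": 0, "ay": 0, "az": 0}, {"gripper": 85, "tx": 0, "ty": 0, "tz": 0, "ax": 0, "ay": 0, "az": 0}, {"gripper": 85, "tx": 0, "ty": 0, "tz": 0, "ax": 0, "ay": 0, "az": 0}]}}

```text
clock: 14.1
tcp_pos: [0.5729, 0.1818, 0.1973]
orientation: [-1.209, 1.209, -1.209]
contact_force: [-0.8, 0.4, -0.4]
grip_width: 0.0849
```

Emit:
{"fn": "jog_arm", "kwargs": {"motion": [{"gripper": 85, "tx": 0, "ty": -8, "tz": 0, "ax": 0, "ay": 0, "az": 0}, {"gripper": 85, "tx": 0, "ty": -15, "tz": 0, "ax": 0, "ay": 0, "az": 0}, {"gripper": 85, "tx": 0, "ty": -15, "tz": 0, "ax": 0, "ay": 0, "az": 0}, {"gripper": 85, "tx": 0, "ty": 0, "tz": 0, "ax": 0, "ay": 0, "az": 0}, {"gripper": 85, "tx": 0, "ty": 0, "tz": 0, "ax": 0, "ay": 0, "az": 0}]}}

```text
clock: 14.6
tcp_pos: [0.5732, 0.1819, 0.2363]
orientation: [-1.207, 1.208, -1.21]
contact_force: [-0.5, 0.7, -0.8]
grip_width: 0.0851
```

Emit:
{"fn": "jog_arm", "kwargs": {"motion": [{"gripper": 85, "tx": 0, "ty": -30, "tz": 0, "ax": 0, "ay": 0, "az": 0}, {"gripper": 85, "tx": 0, "ty": -39, "tz": 0, "ax": 0, "ay": 0, "az": 0}, {"gripper": 85, "tx": 13.5, "ty": 0, "tz": -26.5, "ax": 0, "ay": 0, "az": 0}, {"gripper": 85, "tx": 13.5, "ty": 0, "tz": -26.5, "ax": 0, "ay": 0, "az": 0}, {"gripper": 85, "tx": 0, "ty": 0, "tz": 0, "ax": 0, "ay": 0, "az": 0}, {"gripper": 85, "tx": 0, "ty": 0, "tz": 0, "ax": 0, "ay": 0, "az": 0}, {"gripper": 85, "tx": 0, "ty": 0, "tz": 0, "ax": 0, "ay": 0, "az": 0}]}}

```text
clock: 15.3
tcp_pos: [0.5203, 0.1551, 0.3041]
orientation: [-1.209, 1.209, -1.209]
contact_force: [-0.1, -0.3, 0.2]
grip_width: 0.0848
```

Run:
```python
from h import *
import cv2,pickle
c=vision.get_calibration("wrist")
f=vision.grab_frame("wrist")[:,:,::-1];cv2.imwrite("pics/w4.png",f);pickle.dump(c,open("w4.pkl","wb"))
print(get_obs()['tcp_pos'])
cv2.imwrite("pics/side4.png",vision.grab_frame("side")[:,:,::-1])
a=cv2.imread("pics/w1.png")[80:200,170:310];b=f[80:200,170:310]
cv2.imwrite("pics/w4c.png",cv2.resize(np.hstack([a,b]),None,fx=2.8,fy=2.8,interpolation=cv2.INTER_CUBIC))
cv2.imwrite("pics/w4d.png",cv2.resize(b,None,fx=5,fy=5,interpolation=cv2.INTER_CUBIC))
a=cv2.imread("pics/side0.png")[115:230,215:365];b=cv2.imread("pics/side4.png")[115:230,215:365]
cv2.imwrite("pics/s4c.png",cv2.resize(np.hstack([a,b]),None,fx=2.6,fy=2.6,interpolation=cv2.INTER_CUBIC))
```

```text
[0.52040118 0.15522416 0.30400824]
```

View pics/w4d.png

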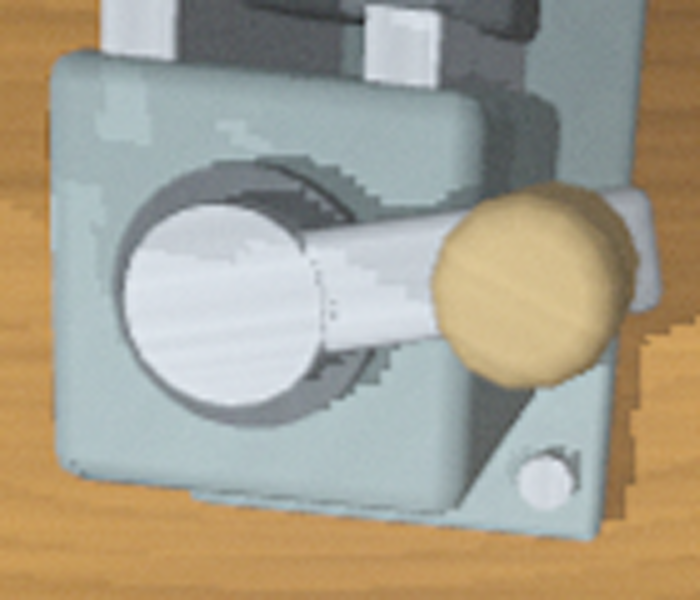

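View pics/s4c.png

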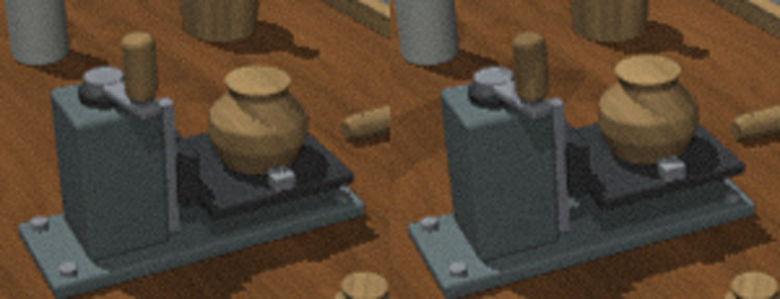

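Run:
```python
from h import *
import cv2,pickle
g=lambda p:cv2.cvtColor(cv2.imread(p),cv2.COLOR_BGR2GRAY)
top=vision.grab_frame("top")[:,:,::-1];cv2.imwrite("pics/top4.png",top)
def ecc(a,b,x0,y0,x1,y1):
    W=np.eye(2,3,dtype=np.float32)
    a=a[y0:y1,x0:x1].astype(np.float32);m=6
    W[0,2]=m;W[1,2]=m
    cc,W=cv2.findTransformECC(a,b[y0-m:y1+m,x0-m:x1+m].astype(np.float32),W,cv2.MOTION_TRANSLATION,(3,200,1e-5),None,3)
    return (W[:,2]-m).round(2),round(cc,4)
a,b=g("pics/w1.png"),g("pics/w4.png")
print("wrist knob",ecc(a,b,252,112,304,162),"hub",ecc(a,b,190,115,242,168),"col L",ecc(a,b,176,85,200,180))
a,b=g("pics/side0.png"),g("pics/side4.png")
print("side knob",ecc(a,b,258,123,280,150),"hub",ecc(a,b,242,138,264,160),"bolts",ecc(a,b,220,190,260,225),"blank",ecc(a,b,290,135,340,178))
a,b=g("pics/top0.png"),g("pics/top4.png")
print("top knob",ecc(a,b,217,188,238,208),"hub",ecc(a,b,195,192,218,216),"bolts",ecc(a,b,192,225,245,246))
c1=pickle.load(open("w1.pkl","rb"));c4=pickle.load(open("w4.pkl","rb"))
def proj(c,p):
    q=np.linalg.inv(c['world_from_camera'])@np.r_[p,1];q=c['camera_matrix']@q[:3];return q[:2]/q[2]
for n,p in dict(knob=(.570,.180,.222),hub=(.563,.235,.17)).items(): print(n,proj(c4,p)-proj(c1,p), "per mm x",(proj(c4,np.array(p)+[.001,0,0])-proj(c4,p)).round(2))
```

```text
wrist knob (array([-0.73, -0.08], dtype=float32), 0.9925) hub (array([-0.92,  0.78], dtype=float32), 0.9974) col L (array([-0.96,  0.74], dtype=float32), 0.9893)
side knob (array([ 0.06, -0.24], dtype=float32), 0.9434) hub (array([-0.14, -0.02], dtype=float32), 0.9903) bolts (array([-0.04, -0.01], dtype=float32), 0.9974) blank (array([-0.01, -3.67], dtype=float32), 0.9403)Traceback (most recent call last):
  File "<stdin>", line 16, in <module>
  File "<stdin>", line 9, in ecc
cv2.error: OpenCV(4.12.0) /io/opencv/modules/video/src/ecc.cpp:574: error: (-7:Iterations do not converge) NaN encountered. in function 'findTransformECC'
```

Run:
```python
import cv2,numpy as np
a=cv2.imread("pics/top0.png")[120:250,180:270];b=cv2.imread("pics/top4.png")[120:250,180:270]
cv2.imwrite("pics/t4c.png",cv2.resize(np.hstack([a,b]),None,fx=4.4,fy=4.4,interpolation=cv2.INTER_CUBIC))
```

```text
(no output)
```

View pics/t4c.png

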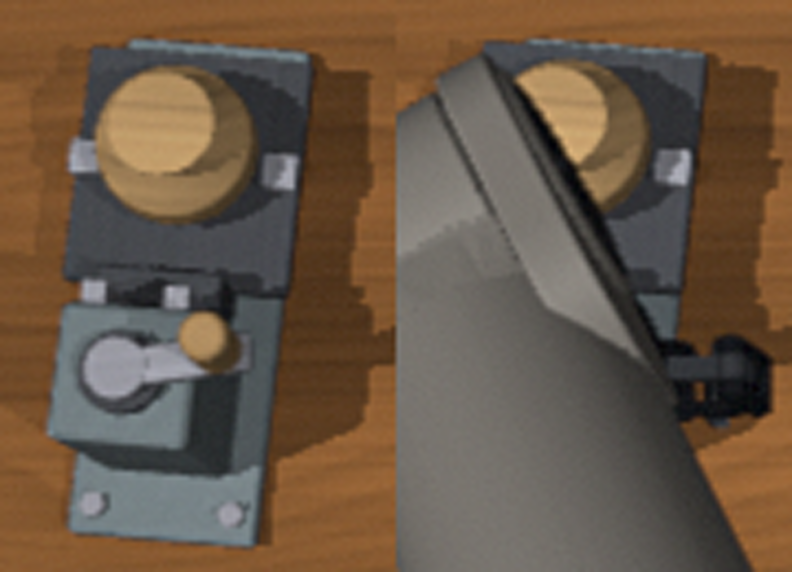

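Run:
```python
from h import *
import pickle
c1=pickle.load(open("w1.pkl","rb"));c4=pickle.load(open("w4.pkl","rb"))
def proj(c,p):
    q=np.linalg.inv(c['world_from_camera'])@np.r_[p,1];q=c['camera_matrix']@q[:3];return q[:2]/q[2]
cs=vision.get_calibration("side")
for n,p in dict(knob=(.570,.180,.222),hub=(.563,.235,.17)).items(): print(n,proj(c4,p)-proj(c1,p), "per mm x",(proj(c4,np.array(p)+[.001,0,0])-proj(c4,p)).round(2),"side per mm",(proj(cs,np.array(p)+[.001,0,0])-proj(cs,p)).round(2))
p=np.array((.69,.22,.15));print("blank +10mm", proj(cs,p+[0,0,.01])-proj(cs,p))
```

```text
knob [-1.03488632  0.86388894] per mm x [-0.05 -1.58] side per mm [ 0.45 -0.11]
hub [-0.9125919   0.83375779] per mm x [-0.11 -1.26] side per mm [ 0.43 -0.11]
blank +10mm [-0.02326641 -4.10079525]
```

Run:
```python
from bench import ticket,get_obs
print(get_obs()['contact_force'],get_obs()['clock']);print(ticket.hand_in())
```

```text
[-0.05134205  0.64839547  0.73814171] 15.45
the job is handed in; nothing more can be done
None
```

I gripped the knob of the round blank's lift and turned its crank two full turns clockwise in a single grasp. Then I let go, backed the arm clear and handed the job in at 15.5 s.

- **Turn:** the crank stopped about 0.01 rad (0.6°) short of exactly two turns. The knob came back to within about 0.6 mm of its start, by both the tool position and the wrist pictures before and after. I did not correct it, because a nudge would have been about as uncertain as the error.
- **Rise:** in the side view the blank moved up 3.7 px, against 4.1 px expected for 10 mm. I put the shortfall down to matching error, because the turns counted by tool position were complete.
- **Forces:** the highest reading I saw was about 16 N, at the wrist. At hand-in the readings were under 1 N, with nothing touched.
- **Not checked:** the arm hid the crank in the last top view, so that camera could not confirm the knob's position. I did not check the panel lift's crank in a picture, but the arm passed well above it and never went near it afterwards.

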